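# Swap the cams of a lock

### The arm

A 7-joint arm with a two-finger parallel gripper is mounted at the origin on a cart in front of the work surface, level with it; the furniture and walls round the work are solid. World frame = base frame: x ahead of the robot, y to its left, z up, the work surface at z = 0. Lengths are in mm, angles in rad, forces in N, time in s.
With the tool pointing down it reaches from about 425 to 950 mm from the base axis. Payload 4.7 kg.
Tool frame: the origin (TCP) lies at the very end of the fingers, on their centre line; the grasp point (between the pads) lies 19 mm behind it (robot.grasp_offset is the distance from the TCP to the grasp point, in mm); y points along the fingers, z is the direction in which the jaws open and shut, and the axes are right-handed (so a half turn about y gives the same grasp; the last joint's range is limited). The gripper opens to 85 mm and grips with 20 to 120 N. Pads are 22 mm wide; open, the fingers measure 114 mm over their backs; the gripper's body (76 mm by 85 mm) begins 54 mm behind the grasp point. The pads swing forward as they close: fully open they stand 13 mm farther back than shut.
Start: joints at [1.124, 0.469, -0.049, 1.532, 0.024, 1.141, -0.082], TCP at [273.931, -616.939, 199.735] pointing down, gripper open.
Joint ranges: [-2.59, 2.59], [-0.33, 1.99], [-1.39, 1.29], [0.1, 2.45], [-1.04, 4.18], [0.21, 1.99], [-2.66, 2.66]. Speed limits (rad/s): [2.57, 2.57, 3.14, 3.14, 3.14, 3.14, 3.14].

### API

Orientations are given as a 3x3 rotation matrix whose columns are the frame's x, y, z axes.
In Python, from bench import robot gives the robot as it stands.
- The arm moves only by the tool move_arm, never from a script. Its argument "targets" is a list of rows, each a list of 3 entries, a list of its own where there are three numbers: the shift along the tool's x, y, z normalised to -1 to 1, where 1 is 0.8 m, then the turn, a rotation vector about the tool's x, y, z normalised to -1 to 1, where 1 is 45 degrees, then the opening, from 0 (shut) to 1 (fully open). A call has 1 to 8 rows; each row shifts and turns the commanded pose from where the row before left it, along the tool's axes as they then stand; what a row does not reach is not made up. A row lasts 1/8 s, in which the tool goes at most 62.5 mm and 10.7 degrees, less where a joint would pass 70% of its speed; a pose out of reach is approached as far as the arm can. A call with a number of a shift or a turn outside -1 to 1 is refused whole. A call with a gripper value outside its range is refused whole. The fingers move at their own pace and stop on an object; "force" is the grip in N (left out, the last holds). Time passes only in rows, so rows that do not move let the fingers close. It gives the time, the measured TCP pose, the force and the opening at its end, in the units of the state.
- robot.observe(): the state, without advancing time (a new reading comes with each control period).
- robot.get_image(name): name is "side" or "top" or "wrist"; returns the picture (384x512x3 uint8, blue, green, red); there is no depth.
- robot.camera_model(name): a dict with "fx", "fy", "cx", "cy" (pixels), "camera_from_world" (4x4, takes a point from world to camera coordinates). Camera axes: x right, y down, z forward; pixel columns grow to the right and rows downward; lengths in mm; the calibration is good to about 2 mm. The wrist camera is an equidistant fisheye: a pixel r from the principal point sees the ray r / f radians off the axis. A picture is of the moment at which its call begins: read the wrist's pose just before it. camera_model takes no time and is no camera call; for the wrist camera it gives the pose at the moment of the call.
- robot.sign_off(): hands the job in, once; it reports no verdict.
The state is a dict: "t": time; "q": joint angles; "qvel": joint speeds; "tau": joint torques, N m; "position": TCP position; "tcp_rot": TCP orientation; "force": force on the tool from outside, world axes, zero at the start; "moment": the same for the moment, N m; "opening": finger opening in mm.
Only numpy, scipy, OpenCV 4.12 (cv2) and the standard library are available. Lean on these libraries where they do the work, as an engineer would, in place of code of your own. Each camera call takes 0.05 s, during which the arm holds its last target. There are 200 camera calls.

### The job

The lock is fitted with the wrong cam: the long one. Take off the brass collar, exchange the long cam with the shortest cam so that the short one is fitted fully home on the lock's flatted spindle and the long one sits down on the storage post where the short one was, and put the collar back on the spindle, flat on top of the short cam. The rubber mat is free for laying parts down meanwhile; leave the cam of middle length on its own post.

Things in the scene. Friction and masses are not known exactly. Their poses are not given: they have to be found in the camera images.
- lock_seat (a point): Lock case, fixed grey steel block 70 x 70 x 40 mm, brass bolt on its +x side. This point: where the upright dark spindle leaves its top; a fitted cam's underside rests here. z up. From 0 to 17 mm above this point the spindle is a D, 20 mm in diameter, flat 6 mm from the axis on the lock's -x side. A cam fits only with its axes turned like the lock's (cam x along lock x).
- spindle_tip (a point): Tip of the lock's spindle, 42 mm above the case's top; axes as the lock's. Above its D-section the spindle tapers (from 17 to 21 mm above the case) to a round stub of 10 mm diameter that ends in a blunt cone from 38 to 42 mm.
- post_1_seat (a point): Storage post that holds the short cam at the start: fixed wooden block 64 x 64 x 30 mm with an upright round steel pin of 7 mm diameter; this point is where the pin leaves the block's top (30 mm above the bench). The pin is 28 mm tall plus a cone, 36 mm in all. A cam sits on it loosely, turned any way, its underside on the block.
- post_2_seat (a point): Storage post like the other, which holds the middle cam; same sizes, point in the same place.
- mat: Flat black rubber mat, 130 x 130 x 3 mm, fixed on the bench, empty at the start; origin at the centre of its underside, z up. There is room for one cam and the collar side by side (along its y).
- cam_long_hub (a point): Long cam, on the lock at the start: steel, square hub 34 x 34 x 22 mm (grasp its +y and -y sides), blade 24 mm wide, 6 mm thick along -x, flush with the hub's underside, tip 90 mm from the bore's axis. D-bore right through: 22.4 mm diameter, flat 7.2 mm from the axis on the blade's side (-x). This point: on the bore's axis half-way up the hub (11 mm above the underside). 0.12 kg.
- cam_short_hub (a point): Short cam, on a storage post at the start: the same hub, bore, axes and point as the long cam, but the blade's tip is 42 mm from the bore's axis.
- cam_mid_hub (a point): Middle cam, on the other storage post: the same hub, bore, axes and point, blade tip 65 mm from the bore's axis. It stays where it is.
- collar_mid (a point): Brass retaining collar, a plain ring 34 mm outside, 18 mm high, bore 15 mm right through; at the start it lies loosely round the spindle's stub on top of the long cam's hub. Not threaded: lift it straight off. This point is its centre, 9 mm above its underside. About 0.07 kg.
Not all that is in view belongs to the job. Of the things shaped like the part that bears collar_mid, the brass one is meant.

How it is judged:
By the outcome, as a careful person would: the job done as asked, in the order asked, and still so for the second after the job is handed in, with the robot touching nothing.
It also fails if it takes over 125 s, if anything falls off the work surface, if the arm or the gripper's body presses on something with over 40 N, if the wrist force passes 120 N, or if a joint passes its speed limit or range.

## Working session

There is one attempt and no reset: what is moved stays moved. The work goes in short steps, Python scripts to look and compute and a tool call to move; the robot and the scene stay as the last step left them, time stands still between calls to the robot, and variables do not carry over. Pictures are saved under pics/ and viewed, on a budget of 14 in all, crops included, one or two more only if the job needs it, and the job is handed in when it is done.

Besides the shell and the picture viewer there is one more tool, called by a JSON object that holds its "api" and its "payload", one argument or row to a line. move_arm: Moves the arm, as the interface text tells. Its arguments: {"type":"object","properties":{"targets":{"type":"array"},"force":{"type":"number"}},"required":["targets"]}

```bash
mkdir -p pics
python3 - <<'E'
from bench import robot
import cv2,numpy as np
np.set_printoptions(precision=3,suppress=True)
s=robot.observe();print(s['t'],s['position'],s['tcp_rot'],s['opening'])
for n in("top","side"):
    cv2.imwrite(f"pics/{n}0.png",cv2.resize(robot.get_image(n),(800,600),interpolation=cv2.INTER_CUBIC))
for n in("top","side","wrist"):
    m=robot.camera_model(n);print(n,m)
E
```

```text
0.0 [ 273.619 -616.338  198.65 ] [[-0.914 -0.001  0.406]
 [-0.406  0.002 -0.914]
 [ 0.    -1.    -0.002]] 85.25134520053354
top {'fx': 362.52627077849445, 'fy': 362.52627077849445, 'cx': 249.2117154185605, 'cy': 193.98959967365172, 'camera_from_world': array([[  -0.015,   -1.   ,   -0.026,   31.406],
       [  -0.989,    0.018,   -0.145,  460.107],
       [   0.146,    0.024,   -0.989, 1011.401],
       [   0.   ,    0.   ,    0.   ,    1.   ]])}
side {'fx': 404.28781177405864, 'fy': 404.28781177405864, 'cx': 252.2782085757779, 'cy': 189.72516478369576, 'camera_from_world': array([[   1.   ,    0.011,    0.004, -468.876],
       [   0.009,   -0.527,   -0.85 ,   64.288],
       [  -0.008,    0.85 ,   -0.527, 1039.306],
       [   0.   ,    0.   ,    0.   ,    1.   ]])}
wrist {'fx': 297.3186396354542, 'fy': 297.3186396354542, 'cx': 254.83327299995094, 'cy': 186.7465865114265, 'camera_from_world': array([[   0.407,   -0.914,   -0.002, -674.06 ],
       [  -0.867,   -0.386,    0.315,  -41.731],
       [  -0.289,   -0.127,   -0.949,  380.363],
       [   0.   ,    0.   ,    0.   ,    1.   ]])}
```

View pics/top0.png

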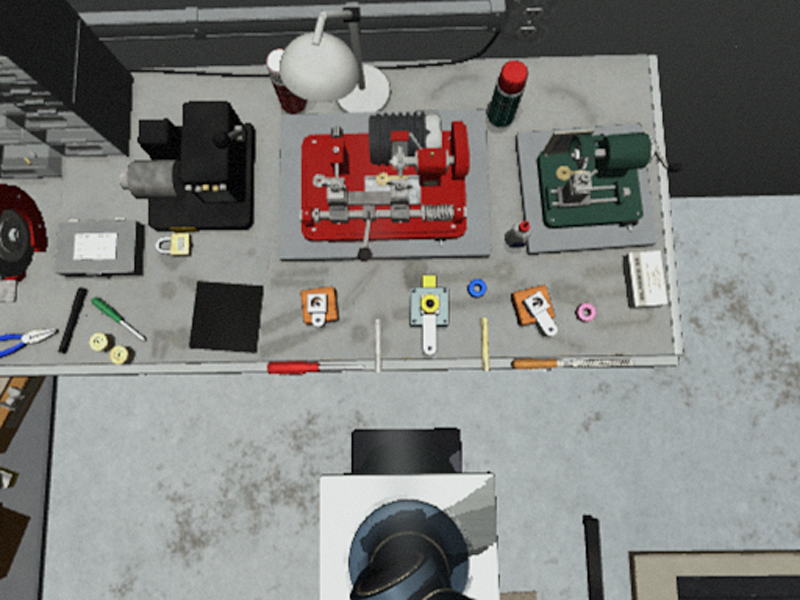

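View pics/side0.png

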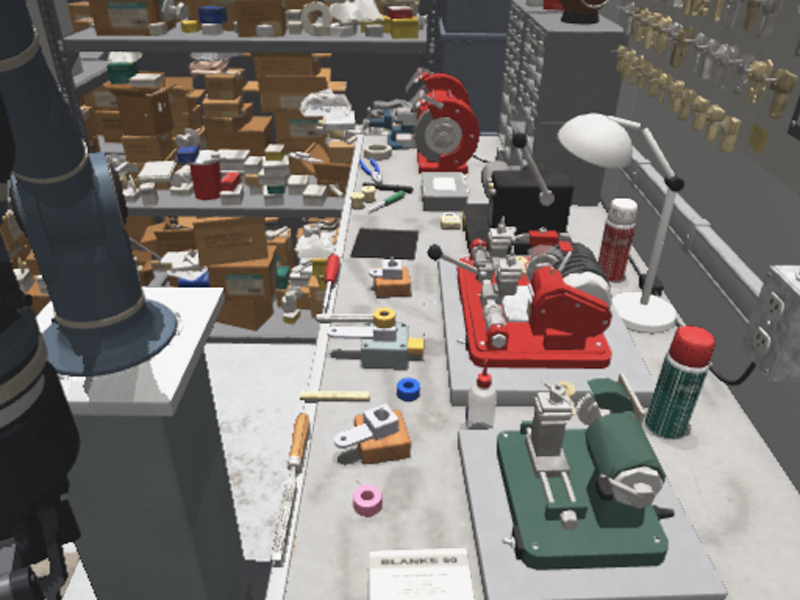

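The top view (800 px wide) shows the lock with the brass collar at (430,303), the short cam's post at (319,303), the middle cam's post at (537,300) and the mat at (227,316). The blue and pink rings are distractors.

```bash
cat > h.py <<'E'
from bench import robot
import cv2,numpy as np
np.set_printoptions(precision=3,suppress=True)
def ray(name,uv,m=None):
    m=m or robot.camera_model(name);T=m['camera_from_world'];R=T[:3,:3];t=T[:3,3]
    a=(uv[0]-m['cx'])/m['fx'];b=(uv[1]-m['cy'])/m['fy']
    if name=='wrist':
        r=np.hypot(a,b);k=np.sin(r)/r if r>1e-9 else 1;d=np.array([a*k,b*k,np.cos(r)])
    else:d=np.array([a,b,1.])
    return -R.T@t,R.T@d
def pt(name,uv,z,m=None):
    c,d=ray(name,uv,m);return c+d*(z-c[2])/d[2]
def proj(name,p,m=None):
    m=m or robot.camera_model(name);T=m['camera_from_world'];c=T[:3,:3]@np.array(p)+T[:3,3]
    if name=='wrist':
        n=np.hypot(c[0],c[1]);th=np.arctan2(n,c[2]);a=c[:2]/n*th
    else:a=c[:2]/c[2]
    return np.array([m['cx']+m['fx']*a[0],m['cy']+m['fy']*a[1]])
def Rdown(psi): # tool z (jaw axis) at angle psi in world xy, tool y down
    z=np.array([np.cos(psi),np.sin(psi),0]);y=np.array([0,0,-1.]);return np.c_[np.cross(y,z),y,z]
def go(target,psi,R=None):
    "shift in tool axes (unit 0.8 m) and rotvec (unit 45deg) to take from the measured pose to the target"
    s=robot.observe();R0=s['tcp_rot'];d=R0.T@(np.array(target)-s['position'])
    rv=cv2.Rodrigues(R0.T@Rdown(psi))[0].ravel()
    print('t',s['t'],'pos',s['position'],'F',s['force'],'shift',d/800,'mm',d,'rot',rv/(np.pi/4),'open',s['opening'])
E
python3 - <<'E'
from h import *
for n,uv,z in [('collar',(430,303),80),('short',(319,302),52),('mid',(537,300),52),('mat',(227,316),3),('longtip',(430,353),46),('shorttip',(319,324),36)]:
    print(n,pt('top',np.array(uv)/1.5625,z))
for n,uv,z in [('collar',(384,315),80),('short',(391,265),58)]: print(n,pt('side',np.array(uv)/1.5625,z))
R0=robot.observe()['tcp_rot'];print(np.degrees(np.arctan2(R0[1,2],R0[0,2])))
E
```

```text
collar [452.671 -48.743  80.   ]
short [462.299 151.515  52.   ]
mid [ 458.691 -242.762   52.   ]
mat [445.939 334.998   3.   ]
longtip [366.826 -48.126  46.   ]
shorttip [423.833 153.769  36.   ]
collar [453.896 -51.923  80.   ]
short [461.376 142.865  58.   ]
-66.05769076088474
```

{"api": "move_arm", "payload": {
  "targets": [
    [[0, 0, 0], [0, 0.18, 0], 1],
    [[0, 0, 0], [0, 0.18, 0], 1],
    [[0, 0, 0], [0, 0.17, 0], 1],
    [[-0.022, 0, -0.07], [0, 0, 0], 1],
    [[-0.022, 0, -0.07], [0, 0, 0], 1],
    [[-0.022, 0, -0.07], [0, 0, 0], 1],
    [[-0.022, 0, -0.07], [0, 0, 0], 1],
    [[-0.022, 0, -0.07], [0, 0, 0], 1]
  ]
}}

```text
t: 1.1
position: [361.7, -334.7, 199.5]
tcp_rot: [[-1.0, -0.0, 0.002], [-0.002, 0.0, -1.0], [0.0, -1.0, -0.0]]
force: [1.2, 0.1, 0.8]
opening: 85.2
```

{"api": "move_arm", "payload": {
  "targets": [
    [[-0.022, 0, -0.07], [0, 0, 0], 1],
    [[-0.022, 0, -0.07], [0, 0, 0], 1],
    [[-0.022, 0, -0.07], [0, 0, 0], 1],
    [[-0.022, 0, -0.07], [0, 0, 0], 1],
    [[-0.022, 0, -0.07], [0, 0, 0], 1],
    [[0, 0, 0], [0, 0, 0], 1],
    [[0, 0, 0], [0, 0, 0], 1]
  ]
}}

```text
t: 1.98
position: [448.6, -57.3, 199.4]
tcp_rot: [[-1.0, -0.001, 0.001], [-0.001, -0.001, -1.0], [0.001, -1.0, 0.001]]
force: [0.9, -0.2, -0.4]
opening: 85.3
```

Run:
```python
from h import *
go((453,-49,200),-np.pi/2)
m=robot.camera_model('wrist');print(m['camera_from_world'])
cv2.imwrite("pics/w1.png",cv2.resize(robot.get_image('wrist'),(800,600),interpolation=cv2.INTER_CUBIC))
np.save('w1.npy',m['camera_from_world'])
```

```text
t 1.975 pos [448.589 -57.3   199.369] F [ 0.887 -0.163 -0.39 ] shift [-0.006 -0.001 -0.01 ] mm [-4.421 -0.639 -8.294] rot [-0.001  0.002  0.001] open 85.3245150403929
[[  0.002  -1.      0.001 -58.491]
 [ -0.949  -0.002   0.316 384.406]
 [ -0.316  -0.001  -0.949 521.563]
 [  0.      0.      0.      1.   ]]
```

View pics/w1.png

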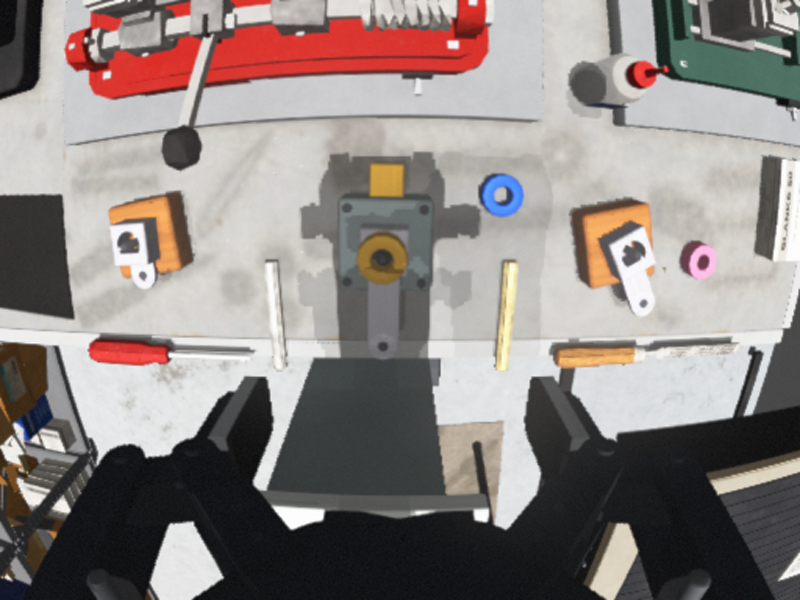

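Run:
```python
from h import *
i=cv2.imread('pics/w1.png');a=cv2.resize(i[150:370,320:450],None,fx=2.7,fy=2.7,interpolation=cv2.INTER_CUBIC)
b=cv2.resize(i[180:300,90:210],None,fx=3.6,fy=3.6,interpolation=cv2.INTER_CUBIC)
o=np.zeros((600,800,3),np.uint8);o[:a.shape[0],:351]=a[:600];o[:432,360:792]=b;cv2.imwrite('pics/c1.png',o)
```

```text
(no output)
```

View pics/c1.png

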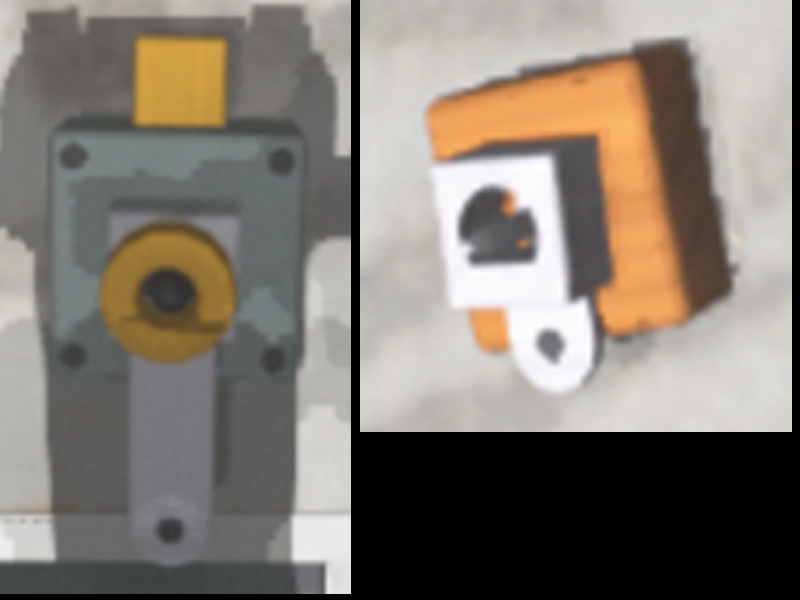

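Run:
```python
from h import *
m=robot.camera_model('wrist');m['camera_from_world']=np.load('w1.npy')
L=lambda u,v,z:pt('wrist',(np.array([320+u/2.7,150+v/2.7])+.0)/1.5625,z,m)
S=lambda u,v,z:pt('wrist',(np.array([90+(u-360)/3.6,180+v/3.6]))/1.5625,z,m)
sc=[L(*p,40) for p in[(73,156),(281,160),(274,358),(72,355)]];print('screws',np.array(sc),np.mean(sc,0))
print('collar',L(168,297,80),'tip',L(168,292,82),'L/R',L(101,297,80),L(236,297,80),'bottom',L(168,362,80))
print('bladeend',L(170,530,46))
h=np.array([S(*p,52) for p in[(433,168),(553,155),(570,300),(452,308)]]);print('hub',h,h.mean(0))
print('e',np.degrees(np.arctan2(*(h[0]-h[1])[[0,1]])),np.degrees(np.arctan2(*(h[1]-h[2])[[1,0]])),np.degrees(np.arctan2(*(h[0]-h[3])[[1,0]])))
print('blade hole',S(551,345,36))
p=np.array([S(*p,30) for p in[(428,105),(632,58),(685,322)]]);print('post',p,(p[0]+p[2])/2)
# handle ball triangulate
c1,d1=ray('wrist',np.array([182,147])/1.5625,m);c2,d2=ray('side',np.array([434,252])/1.5625)
t=np.linalg.lstsq(np.c_[d1,-d2],c2-c1,rcond=None)[0];print('ball',c1+d1*t[0],c2+d2*t[1])
```

```text
screws [[482.623 -20.341  40.   ]
 [481.477 -76.043  40.   ]
 [425.958 -75.002  40.   ]
 [426.741 -18.637  40.   ]] [454.2   -47.506  40.   ]
collar [453.782 -46.979  80.   ] tip [455.538 -47.056  82.   ] L/R [453.794 -30.744  80.   ] [453.811 -63.398  80.   ] bottom [437.321 -46.854  80.   ]
bladeend [375.968 -45.766  46.   ]
hub [[477.215 173.624  52.   ]
 [478.415 140.126  52.   ]
 [445.956 140.333  52.   ]
 [444.758 173.69   52.   ]] [461.586 156.943  52.   ]
e -2.051647304044044 -0.3648969769271176 -0.11586147920228441
blade hole [431.014 157.399  36.   ]
post [[488.864 188.739  30.   ]
 [495.961 129.64   30.   ]
 [434.418 122.905  30.   ]] [461.641 155.822  30.   ]
ball [532.902  64.39  126.178] [532.206  64.442 126.194]
```

The lock axis is at about (454,-47) with yaw near -1.2°. The short cam's hub is at (461.6,156.9), on the post at (461.6,155.8) and about aligned with it. Next I descend onto the collar.

{"api": "move_arm", "payload": {
  "targets": [
    [[-0.007, 0, -0.0126], [0, 0.027, 0], 1],
    [[0, 0.06, 0], [0, 0, 0], 0.8],
    [[0, 0.05, 0], [0, 0, 0], 0.8],
    [[0, 0.03, 0], [0, 0, 0], 0.7],
    [[0, 0.01, 0], [0, 0, 0], 0.65],
    [[0, 0, 0], [0, 0, 0], 0.6],
    [[0, 0, 0], [0, 0, 0], 0.6]
  ]
}}

```text
t: 2.9
position: [455.6, -47.0, 80.7]
tcp_rot: [[-1.0, 0.002, -0.02], [0.02, -0.0, -1.0], [-0.002, -1.0, 0.0]]
force: [-0.0, 0.6, 0.2]
opening: 51.2
```

Run:
```python
from h import *
go((454,-47.2,64),-np.radians(91.2))
cv2.imwrite("pics/w2.png",cv2.resize(robot.get_image('wrist'),(800,600),interpolation=cv2.INTER_CUBIC))
```

```text
t 2.9 pos [455.555 -47.011  80.739] F [-0.003  0.576  0.16 ] shift [0.002 0.021 0.   ] mm [ 1.588 16.735  0.215] rot [-0.     0.001 -0.003] open 51.197798510677636
```

View pics/w2.png

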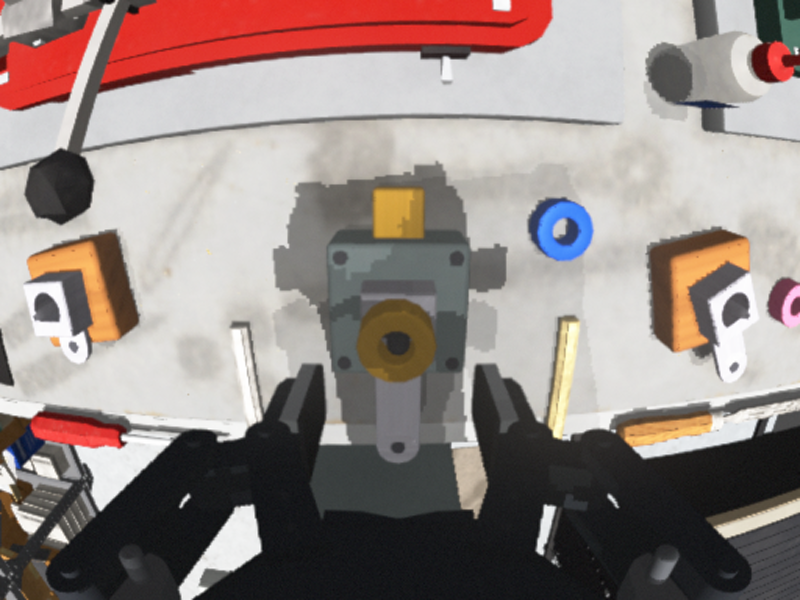

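The collar at (396,340) is centred between the pads, whose tips are at (310,370) and (488,370). I lower the rest of the way and grip.

{"api": "move_arm", "payload": {
  "targets": [
    [[0.002, 0.012, 0], [0, 0, 0], 0.6],
    [[0, 0.009, 0], [0, 0, 0], 0.6],
    [[0, 0, 0], [0, 0, 0], 0.6],
    [[0, 0, 0], [0, 0, 0], 0.3],
    [[0, 0, 0], [0, 0, 0], 0.3],
    [[0, 0, 0], [0, 0, 0], 0.3],
    [[0, 0, 0], [0, 0, 0], 0.3]
  ],
  "force": 50
}}

```text
t: 3.82
position: [453.1, -46.6, 63.0]
tcp_rot: [[-1.0, 0.0, -0.02], [0.02, -0.0, -1.0], [-0.0, -1.0, 0.0]]
force: [0.2, 0.2, -0.1]
opening: 25.7
```

Run:
```python
from h import *
a=robot.get_image('wrist');b=robot.get_image('side')[150:300,180:330]
o=np.zeros((600,800,3),np.uint8);o[:300,:400]=cv2.resize(a,(400,300),interpolation=cv2.INTER_AREA);o[:400,400:]=cv2.resize(b,(400,400),interpolation=cv2.INTER_CUBIC)
o[300:,:400]=cv2.resize(a[160:310,150:350],(400,300),interpolation=cv2.INTER_CUBIC)
cv2.imwrite("pics/w3.png",o)
```

```text
(no output)
```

View pics/w3.png

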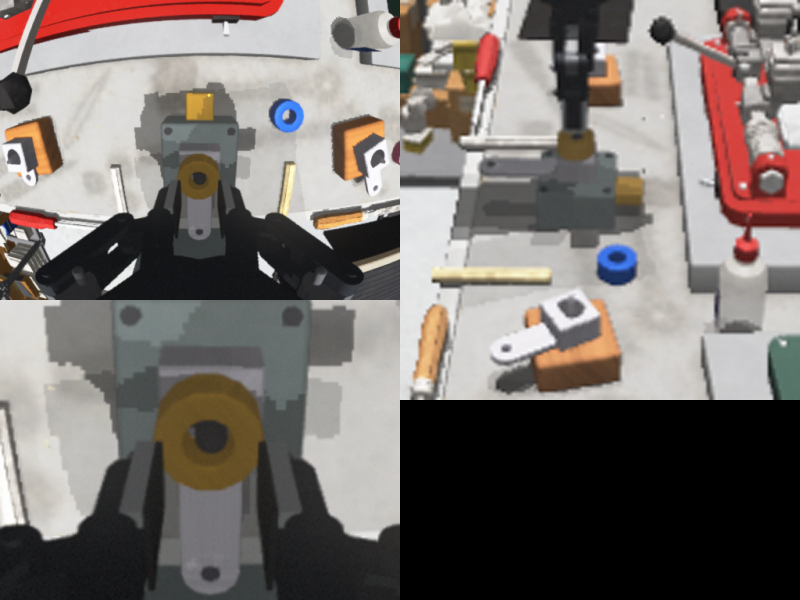

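Run:
```python
from h import *
s=robot.observe();print(s['position'],s['opening'],s['force'])
f=lambda p:(proj('wrist',p)-[150,160])*2+[0,300]
fs=lambda p:(proj('side',p)-[180,150])*400/150+[400,0]
for p in [(454,-47,80),(471,-47,80),(437,-47,80),(454,-30,80),(464,-30,63),(464,-30,85),(453,-30,63),(442,-30,63),(442,-30,85)]:print(p,f(p),fs(p))
```

```text
[453.126 -46.581  62.985] 25.611213650081172 [ 0.446  0.675 -0.811]
(454, -47, 80) [211.03  443.071] [575.617 134.527]
(471, -47, 80) [209.964 389.775] [594.834 134.708]
(437, -47, 80) [212.009 491.917] [556.405 134.346]
(454, -30, 80) [153.671 443.767] [576.09  124.116]
(464, -30, 63) [156.595 391.143] [587.205 139.991]
(464, -30, 85) [150.172 420.286] [587.23  119.527]
(453, -30, 63) [158.353 422.652] [575.069 139.876]
(442, -30, 63) [160.125 452.684] [562.935 139.761]
(442, -30, 85) [154.635 487.016] [562.669 119.298]
```

Run:
```python
from h import *
a=robot.get_image('wrist')[190:310,190:310];b=robot.get_image('side')[120:240,190:300]
o=np.zeros((600,800,3),np.uint8);o[:400,:400]=cv2.resize(a,(400,400),interpolation=cv2.INTER_CUBIC);o[:436,400:]=cv2.resize(b,(400,436),interpolation=cv2.INTER_CUBIC)
o=cv2.convertScaleAbs(o,alpha=1.6,beta=25)
for p in [(464,-30,63),(442,-30,63),(464,-64,63),(442,-64,63)]:
    q=(proj('wrist',p)-190)*400/120;cv2.circle(o,tuple(int(x) for x in q),3,(0,0,255),-1)
    q=(proj('side',p)-[190,120])*400/110+[400,0];cv2.circle(o,tuple(int(x) for x in q),3,(0,0,255),-1)
cv2.imwrite("pics/w4.png",o)
```

```text
(no output)
```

View pics/w4.png

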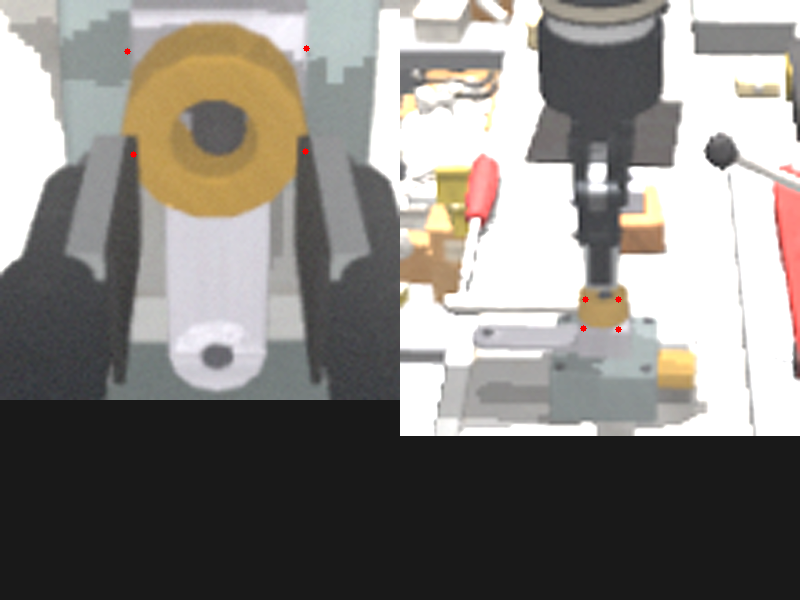

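The side view shows the fingertips ending around z≈85, above the collar top, although the TCP reads 63. The pads therefore stand about 20 mm back from the TCP at this opening. I reopen, go 20 mm lower and grip again.

{"api": "move_arm", "payload": {
  "targets": [
    [[0, 0, 0], [0, 0, 0], 0.6],
    [[0, 0, 0], [0, 0, 0], 0.6],
    [[0, 0, 0], [0, 0, 0], 0.6],
    [[0, 0.0125, 0], [0, 0, 0], 0.6],
    [[0, 0.0125, 0], [0, 0, 0], 0.6],
    [[0, 0, 0], [0, 0, 0], 0.6],
    [[0, 0, 0], [0, 0, 0], 0.6]
  ]
}}

```text
t: 4.9
position: [453.0, -46.5, 42.7]
tcp_rot: [[-1.0, -0.0, -0.02], [0.02, 0.0, -1.0], [0.0, -1.0, -0.0]]
force: [1.0, 0.5, -0.2]
opening: 51.3
```

{"api": "move_arm", "payload": {
  "targets": [
    [[0, 0, 0], [0, 0, 0], 0.4],
    [[0, 0, 0], [0, 0, 0], 0.3],
    [[0, 0, 0], [0, 0, 0], 0.3],
    [[0, 0, 0], [0, 0, 0], 0.3],
    [[0, 0, 0], [0, 0, 0], 0.3]
  ],
  "force": 40
}}

```text
t: 5.52
position: [453.4, -46.5, 43.5]
tcp_rot: [[-1.0, 0.001, -0.02], [0.02, -0.0, -1.0], [-0.001, -1.0, 0.0]]
force: [-1.0, 0.8, 6.3]
opening: 30.9
```

Run:
```python
from h import *
s=robot.observe();print(s['position'],s['opening'],s['force'],s['moment'])
a=robot.get_image('wrist')[190:310,190:310];b=robot.get_image('side')[120:240,190:300]
o=np.zeros((440,800,3),np.uint8);o[:400,:400]=cv2.resize(a,(400,400),interpolation=cv2.INTER_CUBIC);o[:436,400:]=cv2.resize(b,(400,436),interpolation=cv2.INTER_CUBIC)
cv2.imwrite("pics/w5.png",cv2.convertScaleAbs(o,alpha=1.6,beta=25))
```

```text
[453.408 -46.531  43.468] 30.892028872982376 [-0.978  0.822  6.345] [ 0.083  0.33  -0.066]
```

View pics/w5.png

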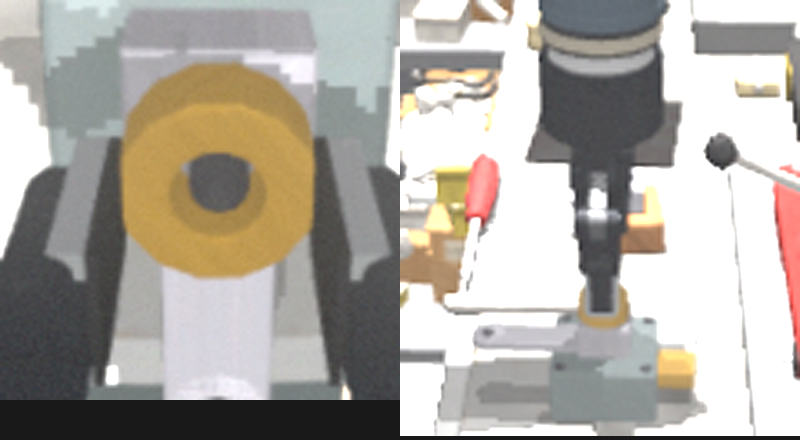

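The pads now stop at 30.9 mm with the tips alongside the collar. I try lifting.

{"api": "move_arm", "payload": {
  "targets": [
    [[0, 0, 0], [0, 0, 0], 0.3],
    [[0, -0.01, 0], [0, 0, 0], 0.3],
    [[0, -0.015, 0], [0, 0, 0], 0.3],
    [[0, -0.025, 0], [0, 0, 0], 0.3],
    [[0, -0.025, 0], [0, 0, 0], 0.3],
    [[0, 0, 0], [0, 0, 0], 0.3]
  ],
  "force": 50
}}

```text
t: 6.38
position: [454.5, -46.6, 104.6]
tcp_rot: [[-1.0, 0.004, -0.02], [0.02, -0.001, -1.0], [-0.004, -1.0, 0.0]]
force: [-0.2, -0.0, -1.5]
opening: 30.2
```

Run:
```python
from h import *
s=robot.observe();print(s['position'],s['opening'],s['force'],s['moment'])
a=robot.get_image('wrist')[190:310,190:310];b=robot.get_image('side')[100:220,190:300]
o=np.zeros((440,800,3),np.uint8);o[:400,:400]=cv2.resize(a,(400,400),interpolation=cv2.INTER_CUBIC);o[:436,400:]=cv2.resize(b,(400,436),interpolation=cv2.INTER_CUBIC)
cv2.imwrite("pics/w6.png",cv2.convertScaleAbs(o,alpha=1.6,beta=25))
```

```text
[454.451 -46.65  104.599] 30.185969589781024 [-0.173 -0.034 -1.546] [0.001 0.018 0.003]
```

View pics/w6.png

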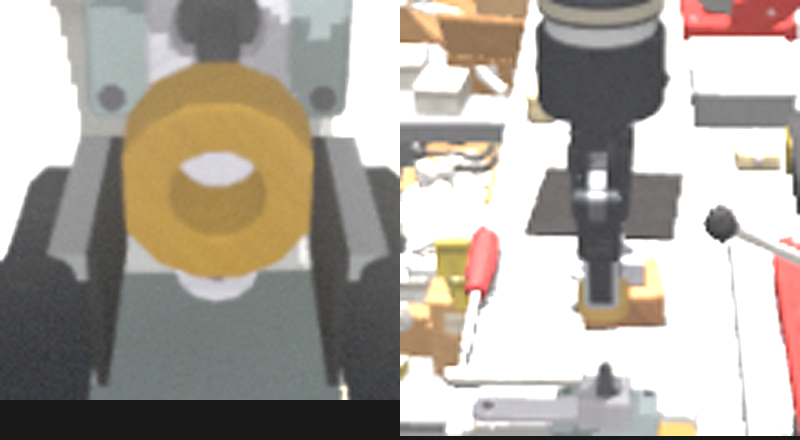

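The collar is held and clear of the spindle. In this grip its underside is about 18.7 mm above the reported TCP. I carry it to the mat.

{"api": "move_arm", "payload": {
  "targets": [
    [[0.003, 0, -0.03], [0, 0, 0], 0.3],
    [[0.0075, 0, -0.067], [0, 0, 0], 0.3],
    [[0.0075, 0, -0.067], [0, 0, 0], 0.3],
    [[0.0075, 0, -0.067], [0, 0, 0], 0.3],
    [[0.0075, 0, -0.067], [0, 0, 0], 0.3],
    [[0.0075, 0, -0.067], [0, 0, 0], 0.3],
    [[0.0075, 0, -0.067], [0, 0, 0], 0.3],
    [[0.0075, 0, -0.067], [0, 0, 0], 0.3]
  ]
}}

```text
t: 7.48
position: [415.8, 354.5, 101.7]
tcp_rot: [[-1.0, -0.001, -0.02], [0.02, -0.001, -1.0], [0.001, -1.0, 0.002]]
force: [1.3, 0.1, -0.7]
opening: 30.1
```

{"api": "move_arm", "payload": {
  "targets": [
    [[0.0045, 0, -0.033], [0, 0, 0], 0.3],
    [[0, 0.04, 0], [0, 0, 0], 0.3],
    [[0, 0.05, 0], [0, 0, 0], 0.3],
    [[0, 0.03, 0], [0, 0, 0], 0.3],
    [[0, 0, 0], [0, 0, 0], 0.3],
    [[0, 0, 0], [0, 0, 0], 0.3]
  ]
}}

```text
t: 8.22
position: [413.6, 380.3, 7.2]
tcp_rot: [[-1.0, 0.0, -0.019], [0.019, 0.0, -1.0], [-0.0, -1.0, -0.0]]
force: [-0.1, 0.7, 0.5]
opening: 30.2
```

Run:
```python
from h import *
go((415,380,-14.5),-np.radians(91.2))
```

```text
t 8.225 pos [413.581 380.322   7.217] F [-0.144  0.742  0.453] shift [-0.002  0.027  0.   ] mm [-1.421 21.717  0.305] rot [ 0.001  0.002 -0.   ] open 30.155964740857044
```

{"api": "move_arm", "payload": {
  "targets": [
    [[0, 0.016, 0], [0, 0, 0], 0.3],
    [[0, 0.007, 0], [0, 0, 0], 0.3],
    [[0, 0.003, 0], [0, 0, 0], 0.3],
    [[0, 0, 0], [0, 0, 0], 0.3],
    [[0, 0, 0], [0, 0, 0], 0.3]
  ]
}}

```text
t: 8.85
position: [413.6, 380.1, -13.7]
tcp_rot: [[-1.0, 0.0, -0.02], [0.02, 0.0, -1.0], [-0.0, -1.0, -0.0]]
force: [0.1, -0.1, -1.1]
opening: 30.1
```

{"api": "move_arm", "payload": {
  "targets": [
    [[0, 0.0013, 0], [0, 0, 0], 0.3],
    [[0, 0.0013, 0], [0, 0, 0], 0.3],
    [[0, 0, 0], [0, 0, 0], 0.3]
  ]
}}

```text
t: 9.22
position: [413.6, 380.0, -15.4]
tcp_rot: [[-1.0, 0.001, -0.02], [0.02, 0.0, -1.0], [-0.001, -1.0, -0.0]]
force: [-0.6, -2.4, 5.4]
opening: 30.1
```

Contact on the mat at TCP z -15.4. I release, lift and return to the lock.

{"api": "move_arm", "payload": {
  "targets": [
    [[0, 0, 0], [0, 0, 0], 0.5],
    [[0, 0, 0], [0, 0, 0], 0.6],
    [[0, 0, 0], [0, 0, 0], 0.6],
    [[0, -0.03, 0], [0, 0, 0], 0.6],
    [[0, -0.06, 0], [0, 0, 0], 0.6],
    [[0, -0.06, 0], [0, 0, 0], 0.6],
    [[-0.0075, 0, 0.066], [0, 0, 0], 0.6],
    [[-0.0075, 0, 0.066], [0, 0, 0], 0.6]
  ]
}}

```text
t: 10.22
position: [423.7, 273.4, 104.7]
tcp_rot: [[-1.0, 0.002, -0.018], [0.018, 0.001, -1.0], [-0.002, -1.0, -0.001]]
force: [1.5, -0.1, 0.8]
opening: 51.3
```

{"api": "move_arm", "payload": {
  "targets": [
    [[-0.0075, 0, 0.066], [0, 0, 0], 0.6],
    [[-0.0075, 0, 0.066], [0, 0, 0], 0.6],
    [[-0.0075, 0, 0.066], [0, 0, 0], 0.6],
    [[-0.0075, 0, 0.066], [0, 0, 0], 0.6],
    [[-0.0075, 0, 0.066], [0, 0, 0], 0.6],
    [[-0.0075, 0, 0.066], [0, 0, 0], 0.6],
    [[0, 0, 0], [0, 0, 0], 0.6],
    [[0, 0, 0], [0, 0, 0], 0.6]
  ]
}}

```text
t: 11.22
position: [453.0, -42.9, 104.0]
tcp_rot: [[-1.0, -0.0, -0.02], [0.02, 0.0, -1.0], [0.0, -1.0, -0.0]]
force: [-0.3, 0.9, 0.7]
opening: 51.2
```

Run:
```python
from h import *
go((454,-47.2,24),-np.radians(91.2))
```

```text
t 11.225 pos [453.037 -42.863 103.982] F [-0.291  0.882  0.651] shift [-0.001  0.1    0.005] mm [-1.051 79.98   4.351] rot [0.001 0.002 0.   ] open 51.17606158413333
```

{"api": "move_arm", "payload": {
  "targets": [
    [[-0.001, 0, 0.0055], [0, 0, 0], 0.6],
    [[0, 0.03, 0], [0, 0, 0], 0.6],
    [[0, 0.04, 0], [0, 0, 0], 0.6],
    [[0, 0.02, 0], [0, 0, 0], 0.6],
    [[0, 0.01, 0], [0, 0, 0], 0.6],
    [[0, 0, 0], [0, 0, 0], 0.6],
    [[0, 0, 0], [0, 0, 0], 0.6]
  ]
}}

```text
t: 12.1
position: [454.5, -47.5, 24.7]
tcp_rot: [[-1.0, 0.001, -0.019], [0.019, -0.0, -1.0], [-0.001, -1.0, 0.0]]
force: [0.5, -0.2, -0.4]
opening: 51.4
```

{"api": "move_arm", "payload": {
  "targets": [
    [[0, 0, 0], [0, 0, 0], 0.4],
    [[0, 0, 0], [0, 0, 0], 0.3],
    [[0, 0, 0], [0, 0, 0], 0.3],
    [[0, 0, 0], [0, 0, 0], 0.3],
    [[0, 0, 0], [0, 0, 0], 0.3]
  ],
  "force": 60
}}

```text
t: 12.72
position: [454.5, -47.7, 25.1]
tcp_rot: [[-1.0, 0.002, -0.02], [0.02, -0.0, -1.0], [-0.002, -1.0, 0.0]]
force: [-1.5, 0.3, 6.0]
opening: 31.4
```

{"api": "move_arm", "payload": {
  "targets": [
    [[0, -0.008, 0], [0, 0, 0], 0.3],
    [[0, -0.012, 0], [0, 0, 0], 0.3],
    [[0, -0.02, 0], [0, 0, 0], 0.3],
    [[0, -0.025, 0], [0, 0, 0], 0.3],
    [[0, -0.03, 0], [0, 0, 0], 0.3],
    [[0, 0, 0], [0, 0, 0], 0.3],
    [[0, 0, 0], [0, 0, 0], 0.3]
  ]
}}

```text
t: 13.6
position: [453.3, -47.9, 99.7]
tcp_rot: [[-1.0, -0.001, -0.02], [0.02, -0.0, -1.0], [0.001, -1.0, 0.0]]
force: [1.6, 0.1, -0.2]
opening: 31.5
```

Run:
```python
from h import *
s=robot.observe();print(s['position'],s['opening'],s['force'],s['moment'])
a=robot.get_image('wrist')[130:310,150:350];b=robot.get_image('side')[100:220,190:300]
np.save('w7.npy',robot.camera_model('wrist')['camera_from_world'])
o=np.zeros((440,800,3),np.uint8);o[:360,:400]=cv2.resize(a,(400,360),interpolation=cv2.INTER_CUBIC);o[:436,400:]=cv2.resize(b,(400,436),interpolation=cv2.INTER_CUBIC)
cv2.imwrite("pics/w7.png",cv2.convertScaleAbs(o,alpha=1.4,beta=15))
```

```text
[453.298 -47.861  99.697] 31.507332881651944 [ 1.596  0.098 -0.247] [ 0.004 -0.043 -0.04 ]
```

View pics/w7.png

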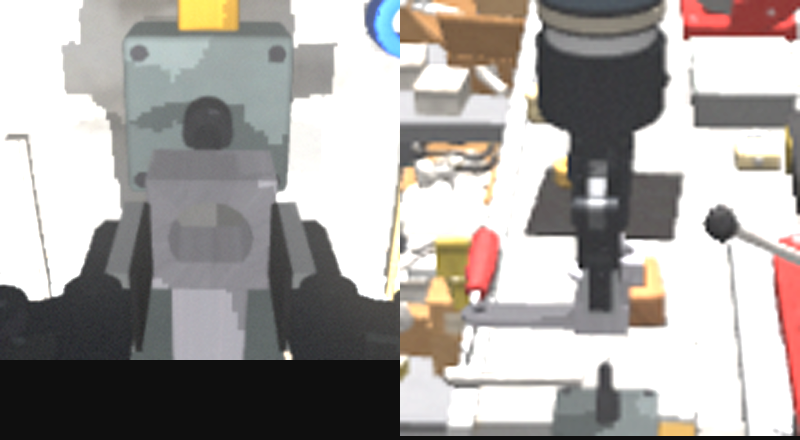

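The long cam is held level and clear of the spindle. I take it to the mat.

{"api": "move_arm", "payload": {
  "targets": [
    [[0.001, 0, -0.04], [0, 0, 0], 0.3],
    [[0.001, 0, -0.067], [0, 0, 0], 0.3],
    [[0.001, 0, -0.067], [0, 0, 0], 0.3],
    [[0.001, 0, -0.067], [0, 0, 0], 0.3],
    [[-0.009, 0, -0.067], [0, 0, 0], 0.3],
    [[-0.009, 0, -0.067], [0, 0, 0], 0.3],
    [[-0.013, 0, -0.067], [0, 0, 0], 0.3],
    [[0, 0, 0], [0, 0, 0], 0.3]
  ]
}}

```text
t: 14.7
position: [481.3, 310.8, 99.1]
tcp_rot: [[-1.0, -0.001, -0.013], [0.013, 0.003, -1.0], [0.001, -1.0, -0.003]]
force: [-1.8, -0.7, -1.9]
opening: 31.7
```

{"api": "move_arm", "payload": {
  "targets": [
    [[0, 0.03, 0], [0, 0, 0], 0.3],
    [[0, 0.04, 0], [0, 0, 0], 0.3],
    [[0, 0.035, 0], [0, 0, 0], 0.3],
    [[0, 0.018, 0], [0, 0, 0], 0.3],
    [[0, 0, 0], [0, 0, 0], 0.3],
    [[0, 0, 0], [0, 0, 0], 0.3]
  ]
}}

```text
t: 15.45
position: [483.0, 305.7, 2.4]
tcp_rot: [[-1.0, 0.001, -0.02], [0.02, 0.001, -1.0], [-0.001, -1.0, -0.001]]
force: [0.1, 0.4, -1.3]
opening: 31.0
```

Run:
```python
from h import *
go((482,305,-12.3),-np.radians(91.2))
```

```text
t 15.45 pos [483.014 305.668   2.442] F [ 0.072  0.37  -1.253] shift [0.001 0.018 0.001] mm [ 1.02 14.74  0.7 ] rot [ 0.001  0.001 -0.002] open 31.02529258636954
```

{"api": "move_arm", "payload": {
  "targets": [
    [[0, 0.01, 0], [0, 0, 0], 0.3],
    [[0, 0.005, 0], [0, 0, 0], 0.3],
    [[0, 0.002, 0], [0, 0, 0], 0.3],
    [[0, 0.0015, 0], [0, 0, 0], 0.3],
    [[0, 0, 0], [0, 0, 0], 0.3],
    [[0, 0, 0], [0, 0, 0], 0.3]
  ]
}}

```text
t: 16.2
position: [482.2, 305.2, -11.8]
tcp_rot: [[-1.0, 0.0, -0.02], [0.02, -0.001, -1.0], [-0.0, -1.0, 0.001]]
force: [-2.9, -2.6, 9.8]
opening: 31.3
```

{"api": "move_arm", "payload": {
  "targets": [
    [[0, 0, 0], [0, 0, 0], 0.5],
    [[0, 0, 0], [0, 0, 0], 0.6],
    [[0, 0, 0], [0, 0, 0], 0.6],
    [[0, -0.03, 0], [0, 0, 0], 0.6],
    [[0, -0.06, 0], [0, 0, 0], 0.6],
    [[0, -0.055, 0], [0, 0, 0], 0.6],
    [[0.007, 0, 0.062], [0, 0, 0], 0.6],
    [[0.007, 0, 0.062], [0, 0, 0], 0.6]
  ]
}}

```text
t: 17.2
position: [469.4, 205.7, 103.4]
tcp_rot: [[-1.0, 0.002, -0.018], [0.018, 0.001, -1.0], [-0.002, -1.0, -0.001]]
force: [1.6, -1.6, 0.2]
opening: 51.4
```

{"api": "move_arm", "payload": {
  "targets": [
    [[0.008, 0, 0.062], [0, 0, 0], 0.6],
    [[0, 0, 0], [0, 0, 0], 0.6],
    [[0, 0, 0], [0, 0, 0], 0.6]
  ]
}}

```text
t: 17.58
position: [462.1, 157.5, 103.0]
tcp_rot: [[-1.0, 0.001, -0.02], [0.02, 0.001, -1.0], [-0.001, -1.0, -0.001]]
force: [-0.2, 0.4, -0.5]
opening: 51.1
```

Run:
```python
from h import *
go((461.6,156.5,14),-np.radians(91.2))
cv2.imwrite("pics/w8.png",cv2.resize(robot.get_image('wrist'),(800,600),interpolation=cv2.INTER_CUBIC));np.save('w8.npy',robot.camera_model('wrist')['camera_from_world'])
```

```text
t 17.575 pos [462.149 157.486 103.021] F [-0.212  0.384 -0.529] shift [0.001 0.111 0.001] mm [ 0.591 89.02   1.06 ] rot [ 0.001  0.002 -0.001] open 51.08907072377225
```

View pics/w8.png

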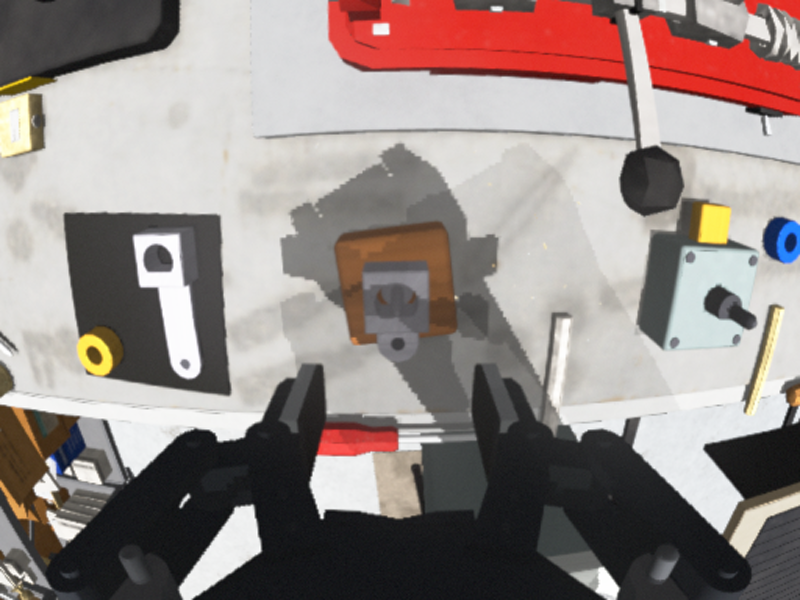

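Long cam and collar lie on the mat. The short cam's hub corners are at (363,263), (428,262), (428,332) and (366,333), with the post block round it.

Run:
```python
from h import *
m=robot.camera_model('wrist');m['camera_from_world']=np.load('w8.npy')
P=lambda u,v,z:pt('wrist',np.array([u,v])/1.5625,z,m)
h=np.array([P(*p,52) for p in[(364,271),(428,270),(428,332),(366,333)]]);print(h,h.mean(0))
c=[P(*p,30) for p in[(337,240),(450,222),(457,330),(355,343)]];print(np.array(c),(c[0]+c[2])/2)
print('blade',P(398,344,36),'lock',P(685,348,40))
```

```text
[[479.701 175.141  52.   ]
 [479.668 142.881  52.   ]
 [445.748 142.754  52.   ]
 [445.723 175.493  52.   ]] [462.71  159.068  52.   ]
[[491.413 191.106  30.   ]
 [500.275 129.587  30.   ]
 [437.125 124.502  30.   ]
 [429.903 184.083  30.   ]] [464.269 157.804  30.   ]
blade [431.695 158.848  36.   ] lock [422.596 -28.106  40.   ]
```

{"api": "move_arm", "payload": {
  "targets": [
    [[0, 0.03, 0], [0, 0, 0], 0.6],
    [[0, 0.04, 0], [0, 0, 0], 0.6],
    [[0, 0.025, 0], [0, 0, 0], 0.6],
    [[0, 0.015, 0], [0, 0, 0], 0.6],
    [[0, 0, 0], [0, 0, 0], 0.6],
    [[0, 0, 0], [0, 0, 0], 0.6]
  ]
}}

```text
t: 18.38
position: [462.5, 157.6, 15.5]
tcp_rot: [[-1.0, 0.001, -0.019], [0.019, 0.001, -1.0], [-0.001, -1.0, -0.001]]
force: [-0.6, -0.1, -1.0]
opening: 51.1
```

{"api": "move_arm", "payload": {
  "targets": [
    [[0, 0, 0], [0, 0, 0], 0.4],
    [[0, 0, 0], [0, 0, 0], 0.3],
    [[0, 0, 0], [0, 0, 0], 0.3],
    [[0, 0, 0], [0, 0, 0], 0.3],
    [[0, 0, 0], [0, 0, 0], 0.3]
  ]
}}

```text
t: 19.0
position: [462.6, 157.3, 16.1]
tcp_rot: [[-1.0, 0.002, -0.02], [0.02, 0.001, -1.0], [-0.002, -1.0, -0.001]]
force: [-0.8, -0.4, 5.4]
opening: 31.3
```

{"api": "move_arm", "payload": {
  "targets": [
    [[0, -0.01, 0], [0, 0, 0], 0.3],
    [[0, -0.02, 0], [0, 0, 0], 0.3],
    [[0, -0.03, 0], [0, 0, 0], 0.3],
    [[0, -0.035, 0], [0, 0, 0], 0.3],
    [[0, -0.015, 0], [0, 0, 0], 0.3],
    [[0, 0, 0], [0, 0, 0], 0.3],
    [[0, 0, 0], [0, 0, 0], 0.3]
  ]
}}

```text
t: 19.88
position: [461.1, 156.6, 102.1]
tcp_rot: [[-1.0, -0.002, -0.02], [0.02, -0.001, -1.0], [0.001, -1.0, 0.001]]
force: [-0.2, 0.2, -1.4]
opening: 31.2
```

Run:
```python
from h import *
s=robot.observe();print(s['position'],s['opening'],s['force'],s['moment'])
np.save('w9.npy',robot.camera_model('wrist')['camera_from_world'])
a=robot.get_image('wrist')[130:310,150:350]
b=cv2.imread('pics/w7.png')[:360,:400]
o=np.hstack([b,cv2.convertScaleAbs(cv2.resize(a,(400,360),interpolation=cv2.INTER_CUBIC),alpha=1.4,beta=15)])
cv2.imwrite("pics/w9.png",o)
```

```text
[461.142 156.553 102.07 ] 31.243628106496697 [-0.217  0.212 -1.422] [-0.015 -0.006  0.024]
```

View pics/w9.png

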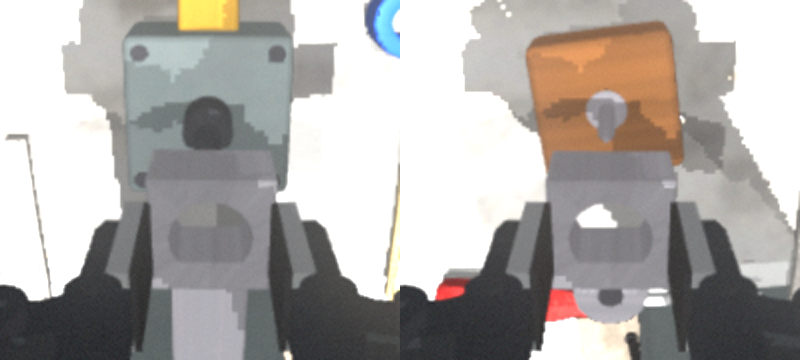

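Run:
```python
from h import *
m=robot.camera_model('wrist')
m['camera_from_world']=np.load('w9.npy')
P=lambda u,v,z:pt('wrist',(150+u/2,130+v/2),z,m)
print('pin',P(206,110,30), 'block',np.mean([P(127,48,30),P(271,31,30)],0),P(127,48,30),P(271,31,30))
m['camera_from_world']=np.load('w7.npy')
print('screws',np.mean([P(139,53,40),P(277,53,40)],0),'tip',P(208,104,82))
go((454.3,-47.4,101.5),-np.radians(91.2))
```

```text
pin [461.866 158.032  30.   ] block [493.289 160.504  30.   ] [490.237 191.039  30.   ] [496.34 129.97  30.  ]
screws [482.039 -47.672  40.   ] tip [473.757 -47.624  82.   ]
t 19.925 pos [461.07  156.546 101.895] F [ 0.661 -0.104 -1.274] shift [0.003 0.001 0.255] mm [  2.755   0.558 204.039] rot [-0.001  0.002  0.002] open 31.214423933149718
```

{"api": "move_arm", "payload": {
  "targets": [
    [[0, 0, 0.04], [0, 0, 0], 0.3],
    [[0.001, 0, 0.065], [0, 0, 0], 0.3],
    [[0.001, 0, 0.065], [0, 0, 0], 0.3],
    [[0.0014, 0, 0.06], [0, 0, 0], 0.3],
    [[0, 0, 0.025], [0, 0, 0], 0.3],
    [[0, 0, 0], [0, 0, 0], 0.3],
    [[0, 0, 0], [0, 0, 0], 0.3]
  ]
}}

```text
t: 20.8
position: [454.9, -45.8, 102.4]
tcp_rot: [[-1.0, -0.001, -0.018], [0.018, 0.001, -1.0], [0.001, -1.0, -0.001]]
force: [-0.3, -0.1, -0.4]
opening: 30.9
```

Run:
```python
from h import *
go((454.3,-47.4,47),-np.radians(91.2))
```

```text
t 20.8 pos [454.905 -45.787 102.376] F [-0.284 -0.072 -0.356] shift [0.001 0.069 0.002] mm [ 0.525 55.375  1.66 ] rot [0.001 0.003 0.001] open 30.902732132475705
```

{"api": "move_arm", "payload": {
  "targets": [
    [[0.0006, 0, 0.002], [0, 0.002, 0], 0.3],
    [[0, 0.03, 0], [0, 0, 0], 0.3],
    [[0, 0.025, 0], [0, 0, 0], 0.3],
    [[0, 0.012, 0], [0, 0, 0], 0.3],
    [[0, 0, 0], [0, 0, 0], 0.3],
    [[0, 0, 0], [0, 0, 0], 0.3]
  ]
}}

```text
t: 21.55
position: [455.2, -48.4, 49.8]
tcp_rot: [[-1.0, 0.001, -0.021], [0.021, -0.0, -1.0], [-0.001, -1.0, 0.0]]
force: [-0.7, -0.3, -0.2]
opening: 31.2
```

Run:
```python
from h import *
go((454.3,-47.4,25.5),-np.radians(91.2))
```

```text
t 21.55 pos [455.242 -48.378  49.823] F [-0.685 -0.316 -0.222] shift [ 0.001  0.03  -0.001] mm [ 0.993 24.322 -0.959] rot [-0.     0.    -0.002] open 31.21971727189757
```

{"api": "move_arm", "payload": {
  "targets": [
    [[0.001, 0.003, -0.001], [0, 0, 0], 0.3],
    [[0, 0.005, 0], [0, 0, 0], 0.3],
    [[0, 0.005, 0], [0, 0, 0], 0.3],
    [[0, 0.005, 0], [0, 0, 0], 0.3],
    [[0, 0, 0], [0, 0, 0], 0.3]
  ]
}}

```text
t: 22.18
position: [454.1, -47.6, 34.5]
tcp_rot: [[-1.0, 0.0, -0.021], [0.021, 0.0, -1.0], [-0.0, -1.0, -0.0]]
force: [2.2, 1.2, -2.2]
opening: 31.1
```

{"api": "move_arm", "payload": {
  "targets": [
    [[0, 0.005, 0], [0, 0, 0], 0.3],
    [[0, 0.004, 0], [0, 0, 0], 0.3],
    [[0, 0.0015, 0], [0, 0, 0], 0.3],
    [[0, 0, 0], [0, 0, 0], 0.3],
    [[0, 0, 0], [0, 0, 0], 0.3]
  ]
}}

```text
t: 22.8
position: [454.2, -47.6, 26.4]
tcp_rot: [[-1.0, 0.001, -0.021], [0.021, 0.0, -1.0], [-0.001, -1.0, -0.0]]
force: [3.2, 1.3, -2.8]
opening: 31.4
```

{"api": "move_arm", "payload": {
  "targets": [
    [[0, 0.0013, 0], [0, 0, 0], 0.3],
    [[0, 0.0013, 0], [0, 0, 0], 0.3],
    [[0, 0, 0], [0, 0, 0], 0.3]
  ]
}}

```text
t: 23.18
position: [454.3, -47.7, 26.0]
tcp_rot: [[-1.0, 0.001, -0.021], [0.021, -0.0, -1.0], [-0.001, -1.0, 0.0]]
force: [-3.3, 1.6, 15.4]
opening: 31.2
```

The cam is seated with 15 N at the expected height. I release and go back for the long cam.

{"api": "move_arm", "payload": {
  "targets": [
    [[0, 0, 0], [0, 0, 0], 0.5],
    [[0, 0, 0], [0, 0, 0], 0.6],
    [[0, 0, 0], [0, 0, 0], 0.6],
    [[0, -0.02, 0], [0, 0, 0], 0.6],
    [[0, -0.04, 0], [0, 0, 0], 0.6],
    [[0, -0.04, 0], [0, 0, 0], 0.6],
    [[0.001, 0, -0.06], [0, 0, 0], 0.6],
    [[0.001, 0, -0.065], [0, 0, 0], 0.6]
  ]
}}

```text
t: 24.18
position: [454.5, 52.4, 104.7]
tcp_rot: [[-1.0, 0.001, -0.024], [0.024, -0.0, -1.0], [-0.001, -1.0, 0.0]]
force: [0.6, -0.8, 0.4]
opening: 51.1
```

{"api": "move_arm", "payload": {
  "targets": [
    [[0.001, 0, -0.065], [0, 0, 0], 0.6],
    [[0.001, 0, -0.065], [0, 0, 0], 0.6],
    [[-0.009, 0, -0.065], [0, 0, 0], 0.6],
    [[-0.009, 0, -0.065], [0, 0, 0], 0.6],
    [[-0.012, 0, -0.058], [0, 0, 0], 0.6],
    [[0, 0, 0], [0, 0, 0], 0.6],
    [[0, 0, 0], [0, 0, 0], 0.6]
  ]
}}

```text
t: 25.05
position: [481.7, 304.9, 103.6]
tcp_rot: [[-1.0, -0.001, -0.022], [0.022, -0.002, -1.0], [0.001, -1.0, 0.002]]
force: [0.1, -1.5, 0.1]
opening: 51.2
```

Run:
```python
from h import *
go((482.2,305.2,-11),-np.radians(91.2))
```

```text
t 25.05 pos [481.714 304.881 103.61 ] F [ 0.146 -1.511  0.09 ] shift [-0.001  0.143 -0.001] mm [ -0.628 114.608  -0.549] rot [-0.002 -0.001  0.002] open 51.23645718579354
```

{"api": "move_arm", "payload": {
  "targets": [
    [[0, 0.04, 0], [0, 0, 0], 0.6],
    [[0, 0.05, 0], [0, 0, 0], 0.6],
    [[0, 0.035, 0], [0, 0, 0], 0.6],
    [[0, 0.018, 0], [0, 0, 0], 0.6],
    [[0, 0, 0], [0, 0, 0], 0.6],
    [[0, 0, 0], [0, 0, 0], 0.6]
  ]
}}

```text
t: 25.8
position: [483.0, 306.3, -8.9]
tcp_rot: [[-1.0, 0.002, -0.022], [0.022, 0.001, -1.0], [-0.002, -1.0, -0.001]]
force: [0.9, 0.3, 0.8]
opening: 51.2
```

{"api": "move_arm", "payload": {
  "targets": [
    [[0, 0, 0], [0, 0, 0], 0.4],
    [[0, 0, 0], [0, 0, 0], 0.3],
    [[0, 0, 0], [0, 0, 0], 0.3],
    [[0, 0, 0], [0, 0, 0], 0.3],
    [[0, 0, 0], [0, 0, 0], 0.3]
  ]
}}

```text
t: 26.42
position: [483.0, 306.5, -8.3]
tcp_rot: [[-1.0, 0.002, -0.021], [0.021, 0.001, -1.0], [-0.002, -1.0, -0.001]]
force: [-0.9, -2.2, 7.5]
opening: 29.8
```

{"api": "move_arm", "payload": {
  "targets": [
    [[0, -0.02, 0], [0, 0, 0], 0.3],
    [[0, -0.04, 0], [0, 0, 0], 0.3],
    [[0, -0.05, 0], [0, 0, 0], 0.3],
    [[0, -0.03, 0], [0, 0, 0], 0.3],
    [[0.005, 0, 0.045], [0, 0, 0], 0.3],
    [[0.01, 0, 0.06], [0, 0, 0], 0.3],
    [[0.0065, 0, 0.06], [0, 0, 0], 0.3],
    [[0, 0, 0.02], [0, 0, 0], 0.3]
  ]
}}

```text
t: 27.42
position: [461.3, 155.3, 102.7]
tcp_rot: [[-1.0, 0.0, -0.025], [0.025, -0.001, -1.0], [-0.0, -1.0, 0.001]]
force: [-0.2, 0.1, -0.8]
opening: 29.4
```

Run:
```python
from h import *
go((462.2,157.5,55),-np.radians(91.2))
cv2.imwrite("pics/w10.png",cv2.resize(robot.get_image('wrist'),(800,600),interpolation=cv2.INTER_CUBIC))
go((462.2,157.5,55),-np.radians(91.2))
```

```text
t 27.425 pos [461.313 155.257 102.676] F [-0.207  0.096 -0.785] shift [-0.001  0.06  -0.003] mm [-0.812 47.673 -2.335] rot [-0.002 -0.005 -0.   ] open 29.43882642551295
t 27.475 pos [461.781 154.448 102.619] F [-0.08  -1.395 -1.492] shift [-0.     0.06  -0.004] mm [-0.313 47.613 -3.159] rot [-0.003 -0.006 -0.001] open 29.27185354605236
```

View pics/w10.png

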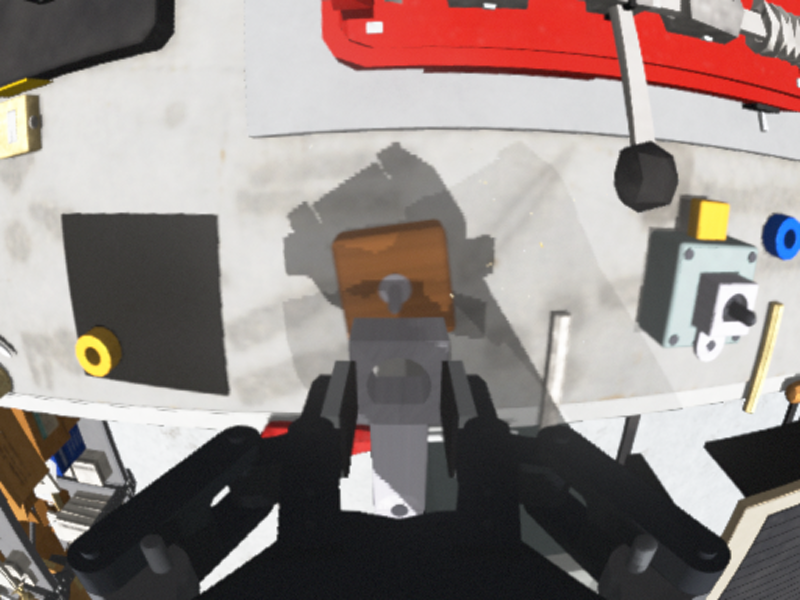

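The long cam is held, and the bare pin is at (395,290) ahead of it. The short cam is on the lock at (725,300). I lower the long cam onto the pin.

{"api": "move_arm", "payload": {
  "targets": [
    [[-0.0005, 0, -0.004], [0, -0.004, 0], 0.3],
    [[0, 0.025, 0], [0, 0, 0], 0.3],
    [[0, 0.025, 0], [0, 0, 0], 0.3],
    [[0, 0.02, 0], [0, 0, 0], 0.3],
    [[0, 0.015, 0], [0, 0, 0], 0.3],
    [[0, 0.01, 0], [0, 0, 0], 0.3],
    [[0, 0, 0], [0, 0, 0], 0.3],
    [[0, 0, 0], [0, 0, 0], 0.3]
  ]
}}

```text
t: 28.48
position: [462.7, 161.9, 26.4]
tcp_rot: [[-1.0, 0.001, -0.018], [0.018, 0.0, -1.0], [-0.001, -1.0, -0.0]]
force: [-0.5, 0.7, -0.7]
opening: 29.4
```

{"api": "move_arm", "payload": {
  "targets": [
    [[0, 0, 0.005], [0, 0, 0], 0.3],
    [[0, 0.005, 0], [0, 0, 0], 0.3],
    [[0, 0.003, 0], [0, 0, 0], 0.3],
    [[0, 0.0015, 0], [0, 0, 0], 0.3],
    [[0, 0, 0], [0, 0, 0], 0.3],
    [[0, 0, 0], [0, 0, 0], 0.3]
  ]
}}

```text
t: 29.22
position: [462.3, 157.6, 18.7]
tcp_rot: [[-1.0, 0.0, -0.018], [0.018, -0.0, -1.0], [-0.0, -1.0, 0.0]]
force: [-2.0, -0.5, 5.7]
opening: 29.5
```

{"api": "move_arm", "payload": {
  "targets": [
    [[0, 0.0007, 0], [0, 0, 0], 0.4],
    [[0, 0, 0], [0, 0, 0], 0.6],
    [[0, 0, 0], [0, 0, 0], 0.6],
    [[0, -0.02, 0], [0, 0, 0], 0.6],
    [[0, -0.04, 0], [0, 0, 0], 0.6],
    [[0, -0.045, 0], [0, 0, 0], 0.6],
    [[0.0132, 0, -0.0555], [0, 0, 0], 0.6],
    [[0.0132, 0, -0.0555], [0, 0, 0], 0.6]
  ]
}}

```text
t: 30.22
position: [443.4, 247.7, 103.7]
tcp_rot: [[-1.0, 0.003, -0.02], [0.02, 0.001, -1.0], [-0.003, -1.0, -0.001]]
force: [-1.0, -0.5, 0.0]
opening: 51.3
```

{"api": "move_arm", "payload": {
  "targets": [
    [[0.0132, 0, -0.0555], [0, 0, 0], 0.6],
    [[0.0132, 0, -0.0555], [0, 0, 0], 0.6],
    [[0.0132, 0, -0.0555], [0, 0, 0], 0.6],
    [[0, 0, 0], [0, 0, 0], 0.6],
    [[0, 0, 0], [0, 0, 0], 0.6]
  ]
}}

```text
t: 30.85
position: [413.6, 380.1, 102.3]
tcp_rot: [[-1.0, 0.001, -0.018], [0.018, -0.0, -1.0], [-0.001, -1.0, 0.0]]
force: [0.0, -0.1, -0.7]
opening: 51.2
```

Run:
```python
from h import *
go((413.6,380,-15),-np.radians(91.2))
cv2.imwrite("pics/w11.png",cv2.resize(robot.get_image('wrist'),(800,600),interpolation=cv2.INTER_CUBIC))
```

```text
t 30.85 pos [413.631 380.133 102.301] F [ 0.041 -0.124 -0.691] shift [0.    0.147 0.   ] mm [  0.097 117.301   0.083] rot [-0.001  0.004 -0.001] open 51.24510088007601
```

View pics/w11.png

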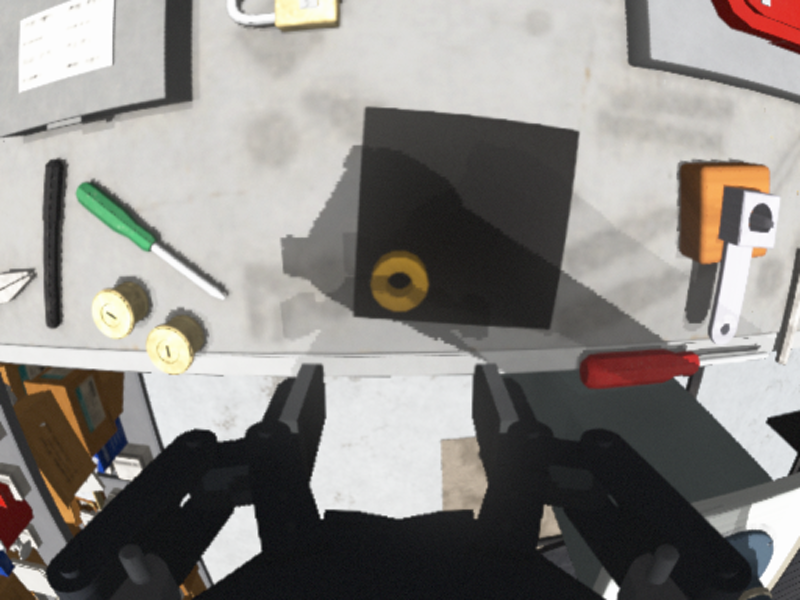

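The long cam is on post 1 at (750,215), and the collar at (400,280) is directly under the gripper.

{"api": "move_arm", "payload": {
  "targets": [
    [[0, 0.04, 0], [0, 0, 0], 0.6],
    [[0, 0.05, 0], [0, 0, 0], 0.6],
    [[0, 0.035, 0], [0, 0, 0], 0.6],
    [[0, 0.02, 0], [0, 0, 0], 0.6],
    [[0, 0.002, 0], [0, 0, 0], 0.6],
    [[0, 0, 0], [0, 0, 0], 0.6],
    [[0, 0, 0], [0, 0, 0], 0.6]
  ]
}}

```text
t: 31.78
position: [414.2, 381.2, -14.7]
tcp_rot: [[-1.0, 0.002, -0.018], [0.018, 0.002, -1.0], [-0.002, -1.0, -0.002]]
force: [0.8, 0.2, 0.3]
opening: 51.2
```

{"api": "move_arm", "payload": {
  "targets": [
    [[0, 0, 0], [0, 0, 0], 0.4],
    [[0, 0, 0], [0, 0, 0], 0.3],
    [[0, 0, 0], [0, 0, 0], 0.3],
    [[0, 0, 0], [0, 0, 0], 0.3],
    [[0, 0, 0], [0, 0, 0], 0.3]
  ],
  "force": 50
}}

```text
t: 32.4
position: [413.9, 380.9, -14.6]
tcp_rot: [[-1.0, 0.001, -0.018], [0.018, 0.0, -1.0], [-0.001, -1.0, -0.001]]
force: [-0.5, -1.7, 6.8]
opening: 30.1
```

{"api": "move_arm", "payload": {
  "targets": [
    [[0, -0.02, 0], [0, 0, 0], 0.3],
    [[0, -0.04, 0], [0, 0, 0], 0.3],
    [[0, -0.05, 0], [0, 0, 0], 0.3],
    [[0, -0.035, 0], [0, 0, 0], 0.3],
    [[-0.0075, 0, 0.05], [0, 0, 0], 0.3],
    [[-0.0075, 0, 0.066], [0, 0, 0], 0.3],
    [[-0.0075, 0, 0.066], [0, 0, 0], 0.3],
    [[-0.0075, 0, 0.066], [0, 0, 0], 0.3]
  ]
}}

```text
t: 33.4
position: [434.0, 180.3, 101.1]
tcp_rot: [[-1.0, 0.001, -0.018], [0.018, 0.0, -1.0], [-0.001, -1.0, -0.0]]
force: [1.3, -0.4, -0.7]
opening: 29.6
```

{"api": "move_arm", "payload": {
  "targets": [
    [[-0.0075, 0, 0.066], [0, 0, 0], 0.3],
    [[-0.0075, 0, 0.066], [0, 0, 0], 0.3],
    [[-0.0075, 0, 0.066], [0, 0, 0], 0.3],
    [[-0.007, 0, 0.066], [0, 0, 0], 0.3],
    [[0, 0, 0.02], [0, 0, 0], 0.3],
    [[0, 0, 0], [0, 0, 0], 0.3],
    [[0, 0, 0], [0, 0, 0], 0.3]
  ]
}}

```text
t: 34.28
position: [453.5, -44.5, 100.6]
tcp_rot: [[-1.0, 0.001, -0.016], [0.016, 0.001, -1.0], [-0.001, -1.0, -0.001]]
force: [-0.7, 0.3, 0.5]
opening: 30.0
```

Run:
```python
from h import *
go((454.2,-47.3,67),-np.radians(91.2))
```

```text
t 34.275 pos [453.46  -44.505 100.636] F [-0.654  0.3    0.49 ] shift [-0.001  0.042  0.003] mm [-0.761 33.635  2.8  ] rot [ 0.001  0.006 -0.001] open 29.977015793114848
```

{"api": "move_arm", "payload": {
  "targets": [
    [[-0.001, 0, 0.0035], [0, 0, 0], 0.3],
    [[0, 0.02, 0], [0, 0, 0], 0.3],
    [[0, 0.015, 0], [0, 0, 0], 0.3],
    [[0, 0.006, 0], [0, 0, 0], 0.3],
    [[0, 0, 0], [0, 0, 0], 0.3],
    [[0, 0, 0], [0, 0, 0], 0.3]
  ]
}}

```text
t: 35.02
position: [454.4, -48.6, 67.7]
tcp_rot: [[-1.0, 0.001, -0.018], [0.018, -0.0, -1.0], [-0.001, -1.0, 0.0]]
force: [-0.4, 0.1, -0.8]
opening: 29.8
```

Run:
```python
from h import *
go((454.2,-47.3,44),-np.radians(91.2))
a=robot.get_image('wrist')[170:310,180:320];b=robot.get_image('side')[130:230,200:300]
go((454.2,-47.3,44),-np.radians(91.2))
o=np.hstack([cv2.resize(x,(400,400),interpolation=cv2.INTER_CUBIC) for x in(a,b)])
cv2.imwrite("pics/w12.png",cv2.convertScaleAbs(o,alpha=1.6,beta=20))
```

```text
t 35.025 pos [454.43  -48.553  67.687] F [-0.412  0.092 -0.843] shift [ 0.     0.03  -0.002] mm [ 0.27  23.687 -1.25 ] rot [-0.     0.004 -0.001] open 29.799324213075625
t 35.125 pos [454.453 -48.625  67.787] F [ 0.805  0.275 -0.729] shift [ 0.     0.03  -0.002] mm [ 0.3   23.786 -1.322] rot [-0.     0.004 -0.001] open 29.813963612943304
```

View pics/w12.png

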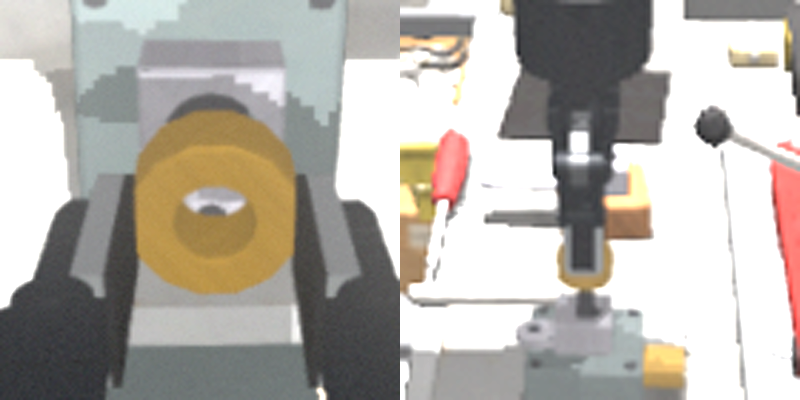

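The collar is held level over the spindle. I lower it.

{"api": "move_arm", "payload": {
  "targets": [
    [[0, 0.004, -0.0016], [0, 0, 0], 0.3],
    [[0, 0.006, 0], [0, 0, 0], 0.3],
    [[0, 0.006, 0], [0, 0, 0], 0.3],
    [[0, 0, 0], [0, 0, 0], 0.3]
  ]
}}

```text
t: 35.62
position: [453.6, -47.3, 54.0]
tcp_rot: [[-1.0, -0.001, -0.018], [0.018, 0.0, -1.0], [0.001, -1.0, -0.0]]
force: [-0.7, -0.6, -0.0]
opening: 30.4
```

{"api": "move_arm", "payload": {
  "targets": [
    [[0, 0.006, 0], [0, 0, 0], 0.3],
    [[0, 0.004, 0], [0, 0, 0], 0.3],
    [[0, 0.001, 0], [0, 0, 0], 0.3],
    [[0, 0, 0], [0, 0, 0], 0.3]
  ]
}}

```text
t: 36.12
position: [454.1, -47.3, 45.7]
tcp_rot: [[-1.0, -0.0, -0.018], [0.018, -0.0, -1.0], [0.0, -1.0, 0.0]]
force: [0.5, 0.2, -0.6]
opening: 30.2
```

{"api": "move_arm", "payload": {
  "targets": [
    [[0, 0.001, 0], [0, 0, 0], 0.3],
    [[0, 0.0012, 0], [0, 0, 0], 0.3],
    [[0, 0, 0], [0, 0, 0], 0.3]
  ]
}}

```text
t: 36.5
position: [454.2, -47.3, 44.4]
tcp_rot: [[-1.0, 0.0, -0.018], [0.018, -0.0, -1.0], [-0.0, -1.0, 0.0]]
force: [-1.4, 0.7, 4.0]
opening: 30.1
```

Contact, with the collar down on the hub. I press slightly, release and retreat upward.

{"api": "move_arm", "payload": {
  "targets": [
    [[0, 0.0006, 0], [0, 0, 0], 0.3],
    [[0, 0, 0], [0, 0, 0], 0.5],
    [[0, 0, 0], [0, 0, 0], 0.6],
    [[0, 0, 0], [0, 0, 0], 0.6],
    [[0, -0.03, 0], [0, 0, 0], 0.6],
    [[0, -0.05, 0], [0, 0, 0], 0.6],
    [[0, -0.06, 0], [0, 0, 0], 0.6],
    [[0, 0, 0], [0, 0, 0], 0.6]
  ]
}}

```text
t: 37.5
position: [456.9, -47.4, 158.9]
tcp_rot: [[-1.0, 0.008, -0.018], [0.018, -0.001, -1.0], [-0.008, -1.0, 0.0]]
force: [0.2, -0.2, -0.4]
opening: 51.1
```

Run:
```python
from h import *
s=robot.observe();print(s['t'],s['position'],s['force'])
a=robot.get_image('wrist')[80:240,20:340];b=robot.get_image('side')[140:300,190:300]
o=np.zeros((440,800,3),np.uint8);o[:250,:500]=cv2.resize(a,(500,250),interpolation=cv2.INTER_CUBIC);o[:436,500:]=cv2.resize(b,(300,436),interpolation=cv2.INTER_CUBIC)
cv2.imwrite("pics/w13.png",cv2.convertScaleAbs(o,alpha=1.3,beta=10))
```

```text
37.5 [456.946 -47.413 158.943] [ 0.209 -0.15  -0.41 ]
```

View pics/w13.png

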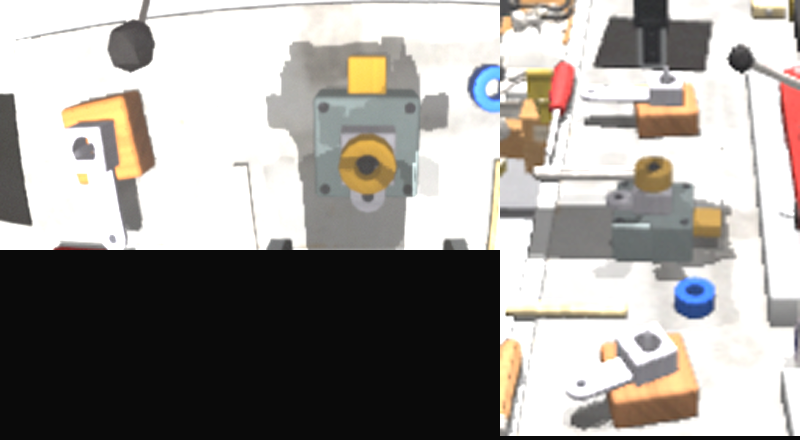

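The short cam is on the lock with the collar flat on it. The long cam is on post 1 with the pin up through its bore, and the middle cam hasn't moved. I let the arm settle and hand in.

{"api": "move_arm", "payload": {
  "targets": [
    [[0, 0, 0], [0, 0, 0], 0.6],
    [[0, 0, 0], [0, 0, 0], 0.6]
  ]
}}

```text
t: 37.85
position: [453.2, -47.2, 154.4]
tcp_rot: [[-1.0, -0.003, -0.018], [0.018, 0.0, -1.0], [0.003, -1.0, -0.0]]
force: [-0.8, 0.4, 0.1]
opening: 51.3
```

```bash
python3 -c "
from bench import robot
print(robot.sign_off())"
```

```text
the job is handed in; nothing more can be done
None
```

The job is done and handed in at about 38 s. I took the collar off onto the mat, then laid the long cam there too. The short cam went onto the lock's spindle, the long cam onto post 1, and the collar back on top of the short cam.

**Last checks:**
- **Pictures:** the final side and wrist views show the collar on the short cam's hub, the long cam down on post 1 with the pin through its bore, and the middle cam still on its own post. The gripper was clear of everything.
- **Contact:** the short cam seated with 15 N and the TCP at 26.0 mm, against 24.7–25.1 mm when I gripped the long cam there. The two cams were not gripped at exactly the same height, so this supports a full seating but does not prove it. The collar touched down with 4 N at 44.4 mm, against 43.5 mm when I first gripped it.

**What disagreed:**
- **Fingertips:** they ended about 20 mm short of the reported TCP, so my first grasp closed just above the collar without touching it. I then worked from contact heights instead.
- **Opening:** it read 30–31 mm on parts that are 34 mm wide.
- **Pictures:** I viewed 16, two over the 14 budgeted.

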